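Unclip the label maker's battery cover and dock it on the charging plate

ROBOT

A 6-joint arm with a two-finger parallel gripper is mounted at the origin on a cart in front of the work surface, level with it; the furniture and walls round the work are solid. World frame = base frame: x ahead of the robot, y to its left, z up, the work surface at z = 0. Lengths are in mm, angles in degrees, forces in N, time in s.
With the tool pointing down it reaches from about 300 to 875 mm from the base axis. Payload 4.2 kg.
Tool frame: the origin (TCP) lies where the fingers leave the gripper's body, on its centre line; the fingertips stand 73 mm ahead of it and the grasp point (between the pads) lies 54 mm ahead of it (bot.grasp_offset is the distance from the TCP to the grasp point, in mm); y points along the fingers, z is the direction in which the jaws open and shut, and the axes are right-handed (so a half turn about y gives the same grasp; the last joint's range is limited). The gripper opens to 85 mm and grips with 20 to 120 N. Pads are 22 mm wide; open, the fingers measure 114 mm over their backs; the gripper's body (76 mm by 85 mm) begins 54 mm behind the grasp point. The pads swing forward as they close: fully open they stand 13 mm farther back than shut.
Start: joints at [70.875, 18.312, 89.639, -0, 72.044, -1.146], TCP at [177.488, 546.929, 303.938] pointing down, gripper open.
Joint ranges: [-177.97, 177.97], [-48.28, 115.42], [12.27, 149.76], [-77.06, 257.06], [2.81, 150.46], [-146.56, 146.56]. Speed limits (degrees/s): [147.25, 147.25, 180, 180, 180, 180].

INTERFACE

Orientations are given as a 3x3 rotation matrix whose columns are the frame's x, y, z axes.
In Python, from bench import bot gives the robot as it stands.
- The arm moves only by the tool jog_arm, never from a script. Its argument "plan" is a list of rows, each an object with "twist": the turn, a rotation vector about the world's x, y, z in rad, a list of three; "linear": the shift along the world's x, y, z in m, a list of three; "claw": the closure, from 0 (fully open) to 1 (shut). A call has exactly 8 rows; each row shifts and turns the commanded pose from where the row before left it; what a row does not reach is not made up. A row lasts 1/12 s, in which the tool goes at most 41.7 mm and 7.16 degrees, less where a joint would pass 70% of its speed; a pose out of reach is approached as far as the arm can. A call with a gripper value outside its range is refused whole. The fingers move at their own pace and stop on an object; "newtons" is the grip in N (left out, the last holds). Time passes only in rows, so rows that do not move let the fingers close, or fill a call up. It gives the time, the measured TCP pose, the force and the opening at its end, in the units of the state.
- bot.get_state(): the state, without advancing time (a new reading comes with each control period).
- bot.camera(name): name is "scene" or "top"; returns the picture (400x640x3 uint8, red, green, blue); there is no depth.
- bot.calibration(name): a dict with "intrinsics" (3x3 intrinsics, pixels), "origin" and "attitude" of the camera in the world. Camera axes: x right, y up, looking along -z (the intrinsics and any distortion apply to the point x, -y, -z); pixel columns grow to the right and rows downward; lengths in mm; the calibration is good to about 2 mm. A picture is of the moment at which its call begins. calibration takes no time and is no camera call.
- bot.finish_job(): hands the job in, once; it reports no verdict.
Trained networks look in the newest picture that a camera, given by its name, has taken for a name from the list of things; names that differ only in an ending like _2 or _b are one class to them, and where a whole thing is asked for, a point or a joint stands for the part that bears it (a point fixed in the world has none). Each returns a list of dicts, best first, with "p" (0 to 1); they miss things now and then, are a little off and sometimes report something else, mostly with a low value. They report only what shows in the picture. A call takes as long as a camera call. They do not tell look-alikes from the thing itself.
- bot.look_for(name, camera): "xy" ([column, row] in pixels, amid what is visible of it).
- bot.cut_out(name, camera): "region" (400x640 bool, what is visible of it) and "xy" ([column, row] in pixels, amid what is visible of it).
The state is a dict: "clock": time; "joints": joint angles; "dq": joint speeds; "joint_efforts": joint torques, N m; "eef_pos": TCP position; "ee_rot": TCP orientation; "force": force on the tool from outside, world axes, zero at the start; "torque": the same for the moment, N m; "finger_gap": opening from 0.0 (shut) to 1.0 (fully open).
Only numpy, scipy, OpenCV 4.12 (cv2) and the standard library are available. Lean on these libraries where they do the work, as an engineer would, in place of code of your own. Each camera call takes 0.05 s, during which the arm holds its last target.

TASK

Squeeze the two orange side tabs of the black battery cover on the sloped label maker to unclip it, and lift it off. Then set the cover right side up on the white charging plate so that the round pin goes into its large hole and the diamond pin into its small hole, fully down and flat, and let go. Leave the loose things on the desk (eraser, binder clip, grey marker, staple box) where they are.

Things in the scene. Friction and masses are not known exactly. Their poses are not given: they have to be found in the camera images.
- label_maker: Fixed grey desk label maker, about 135 x 146 mm. Origin: centre of its underside, on the desk; +z up, -x its low front. Its top is a flat deck rising 30 degrees from horizontal towards +x; the deck's centre is 70 mm above the origin, its high edge about 110 mm above the desk. The cover sits in a pocket 10 mm deep in mid-deck; beyond the tabs the deck is flat and clear for 38 mm.
- cover_seat (a point): Where the cover's centre (point cover_center) is while the cover is clipped in: 9 mm out from the deck's centre along the deck's normal; axes as those of the label maker (upright, not sloped).
- battery_cover: Loose black battery cover, 84 mm long (x), 46 mm wide (y; 60 over the tabs), 38 mm high (z), 0.17 kg. Origin: centre of its underside; +z out of its top. Clipped in, its z is the deck's normal and x runs up the slope; 28 mm of it stand above the deck. It comes out straight along its z (13 mm frees it), only while both tabs are pressed in 3.5 mm or more; it is carried by the squeezed tabs.
- cover_center (a point): Centre of the battery cover, half-way up: 19 mm above its underside; axes as those of the cover.
- tab_left (a joint): Orange tab at the cover's +y side, mid-length: 28 mm long (x), 1 to 36 mm above the cover's underside (26 mm stand above the deck), flat outer face 30 mm from the centre line. 0 = out (latched), 0.005 m = fully pressed in, against a stop (50 mm over both tabs). Spring: 3 N at first, 9 N fully in. A hook at its foot, 3.5 mm further out, catches under the deck.
- tab_right (a joint): The mirrored tab at the cover's -y side; same values.
- hole_round (a point): Mouth of the large round hole, 13 mm in diameter and 15 mm deep, in the cover's underside: 26 mm from the centre towards the cover's -x (the low end while clipped in).
- hole_small (a point): Mouth of the small round hole, 9.5 mm in diameter and 15 mm deep, in the cover's underside, 26 mm from the centre towards the cover's +x.
- charging_plate: Fixed white charging plate, 124 x 84 x 14 mm, flat on the desk. Origin: centre of its underside; +z up; its x is the line of the pins. The docked cover stands on its top (14 mm above the origin), axes parallel to the plate's: cover_center is then 33 mm above the plate's origin.
- pin_round (a point): Foot of the round steel pin on the plate's top, 26 mm from the centre towards the plate's -x (the end nearer the robot, marked by a small green stripe): 10 mm in diameter, 13 mm high, upper 6 mm tapered to 4 mm. It does not fit the small hole.
- pin_diamond (a point): Foot of the diamond-shaped steel pin on the plate's top, 26 mm from the centre towards the plate's +x: 6.5 mm across (y), 4.8 mm along x, 13 mm high, upper 6 mm tapered.
- eraser: Loose grey and white eraser, 23 x 52 x 13 mm, lying between label maker and plate; origin under its centre. Bystander.
- binder_clip: Loose black binder clip, 41 x 51 x 21 mm, lying between label maker and plate; origin under its centre. Bystander.
- grey_marker: Loose white and grey marker pen, 18 mm thick, 125 mm long, lying; origin under its centre. Bystander.
- staple_box: Loose small carton of staples, 41 x 74 x 27 mm; origin under its centre. Bystander.
Things that resemble listed ones, but are neither listed nor needed, are in the scene too. Of the things shaped like the battery_cover, the black one is meant.

How it is judged (in metres and radians):
On the way, in this order (a step that is already met when the one before it is completed fails the run):
1. both side tabs are squeezed in (over 3 mm each) while the cover is still seated in the label maker (value of joint each of tab_left, tab_right above 0.003 m and distance between cover_center and cover_seat below 0.008 m), for 0.05 s.
2. the cover is off the label maker, its centre more than 50 mm from its seat (distance between cover_center and cover_seat above 0.05 m), for 0.1 s.
At the end, for the whole second after the job is handed in: The cover stands right side up and flat on the charging plate (tilt under 0.05 rad), large hole over the round pin and small hole over the diamond pin (each within 4 mm), underside no more than 2.5 mm off the plate at either hole, both tabs sprung back out (under 1 mm) and the cover at rest (horizontal distance between hole_round and pin_round below 0.004 m and horizontal distance between hole_small and pin_diamond below 0.004 m and z of each of hole_round, hole_small in the frame of charging_plate below 0.0165 m and angle between cover_center's own z axis and vertical below 0.05 rad and value of joint each of tab_left, tab_right below 0.001 m and linear speed of battery_cover below 0.01 m/s); the robot touches nothing.
It fails at once if the eraser is moved by more than 25 mm (distance of eraser from where it was at the start of the episode above 0.025 m).
It fails at once if the binder clip is moved by more than 25 mm (distance of binder_clip from where it was at the start of the episode above 0.025 m).
It fails at once if the grey marker is moved by more than 25 mm (distance of grey_marker from where it was at the start of the episode above 0.025 m).
It fails at once if the staple box is moved by more than 25 mm (distance of staple_box from where it was at the start of the episode above 0.025 m).
It also fails if it takes over 45 s, if anything falls off the work surface, if the arm or the gripper's body presses on something with over 40 N, if the wrist force passes 120 N, or if a joint passes its speed limit or range.

## Working session

There is one attempt and no reset: what is moved stays moved. The work goes in short steps, Python scripts to look and compute and a tool call to move; the robot and the scene stay as the last step left them, time stands still between calls to the robot, and variables do not carry over. Pictures are saved under pics/ and viewed, and the job is handed in when it is done.

Besides the shell and the picture viewer there is one more tool, called as name(argument=value, ...) on one line, values as JSON. jog_arm: Moves the arm, as the interface text tells. Its arguments: {"type":"object","properties":{"plan":{"type":"array","items":{"type":"object","properties":{"twist":{"type":"array","items":{"type":"number"}},"linear":{"type":"array","items":{"type":"number"}},"claw":{"type":"number"}}}},"newtons":{"type":"number"}},"required":["plan"]}

```bash
ls; mkdir -p pics; python3 - <<'E'
from bench import bot
import cv2,numpy as np
s=bot.get_state();print(s)
for n in("scene","top"):
    im=bot.camera(n);cv2.imwrite(f"pics/{n}0.png",im[:,:,::-1]);np.save(f"pics/{n}0.npy",im)
    c=bot.calibration(n);print(n,c)
    for k in["label_maker","battery_cover","charging_plate","tab_left","pin_round","pin_diamond","eraser","binder_clip","grey_marker","staple_box"]:
        print(k,[(np.round(d["xy"]),round(d["p"],2)) for d in bot.look_for(k,n)][:4])
E
```

```text
pics
{'clock': 0.0, 'joints': array([ 7.08748565e+01,  1.83506609e+01,  8.97076822e+01,  1.24407775e-03,
        7.20434725e+01, -1.14487468e+00]), 'dq': array([ 0.04347164, -0.10296052,  0.10597866,  0.03373829,  0.0358232 ,
       -0.03424339]), 'joint_efforts': array([-7.63395637e-04, -4.15532720e+01, -2.34161353e+01, -1.88344707e-04,
        8.30523582e-03,  1.24731056e-05]), 'eef_pos': array([177.36413773, 546.58684567, 303.08332077]), 'ee_rot': array([[ 9.51160789e-01, -6.01724269e-04,  3.08695306e-01],
       [-3.08695888e-01, -1.67216788e-03,  9.51159320e-01],
       [-5.61452708e-05, -9.99998421e-01, -1.77625033e-03]]), 'force': array([-0.40482237,  0.58443465, -0.64724498]), 'torque': array([ 0.00238982, -0.00221615,  0.02647363]), 'finger_gap': 1.0013646791943147}
scene {'intrinsics': array([[447.30620891,   0.        , 324.20272122],
       [  0.        , 447.30620891, 202.37007489],
       [  0.        ,   0.        ,   1.        ]]), 'origin': array([ -40.70283832, -482.7209758 ,  851.42336464]), 'attitude': array([[ 0.55685359,  0.60833393, -0.56554745],
       [-0.830
[... 871 characters left out ...]
4775322]), 'attitude': array([[-0.01182206,  0.98421087, -0.17660466],
       [-0.99987453, -0.01349791, -0.0082909 ],
       [-0.01054379,  0.17648449,  0.98424695]])}
label_maker [(array([342., 174.]), 0.78)]
battery_cover [(array([262., 277.]), 0.96), (array([427., 263.]), 0.95), (array([353., 256.]), 0.58)]
charging_plate [(array([229., 200.]), 0.68)]
tab_left [(array([347., 259.]), 0.63), (array([340., 187.]), 0.57), (array([438., 258.]), 0.52), (array([262., 266.]), 0.44)]
pin_round [(array([227., 198.]), 0.63)]
pin_diamond [(array([227., 202.]), 0.76)]
eraser [(array([288., 241.]), 0.68)]
binder_clip [(array([291., 198.]), 0.61)]
grey_marker [(array([286., 145.]), 0.62)]
staple_box []
```

View pics/scene0.png

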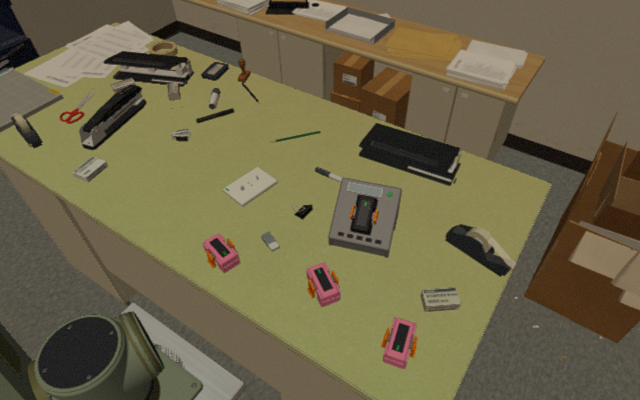

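View pics/top0.png

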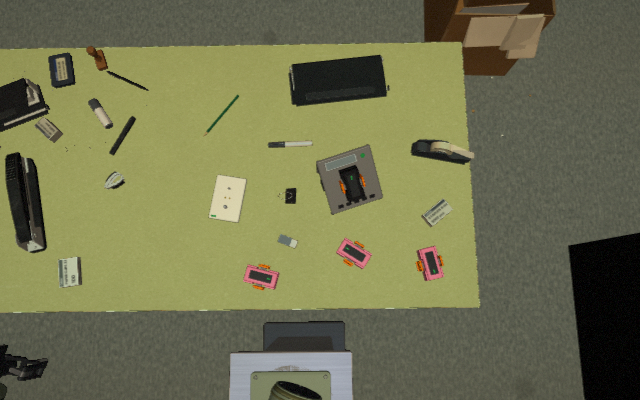

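```bash
python3 - <<'E'
import cv2,numpy as np
im=np.load("pics/top0.npy")[:,:,::-1]
cv2.imwrite("pics/top0c.png",cv2.resize(im[120:220,180:380],None,fx=4,fy=4,interpolation=cv2.INTER_CUBIC))
im=np.load("pics/scene0.npy")[:,:,::-1]
cv2.imwrite("pics/sc0c.png",cv2.resize(im[140:290,210:410],None,fx=4,fy=4,interpolation=cv2.INTER_CUBIC))
E
```

```text
(no output)
```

View pics/top0c.png

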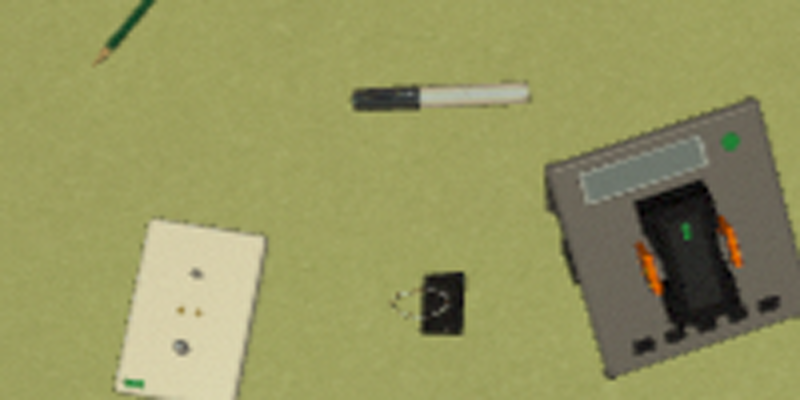

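View pics/sc0c.png

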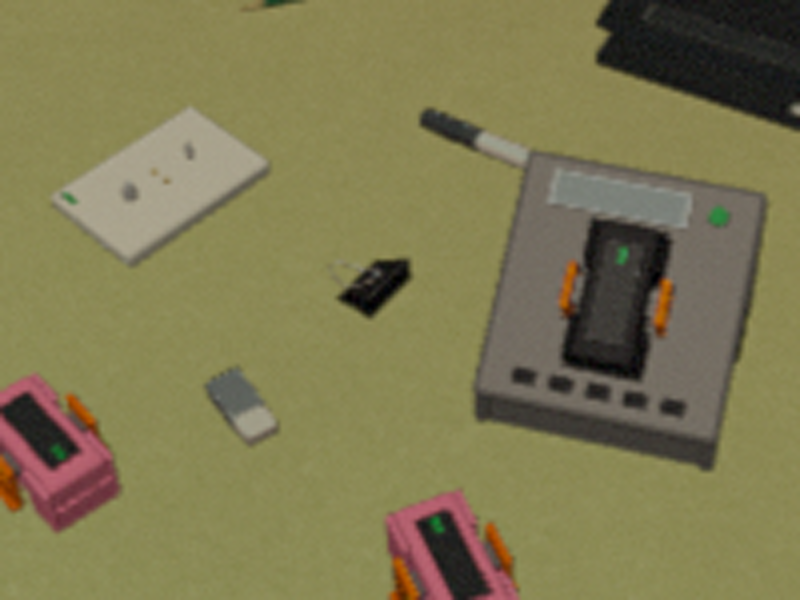

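The black cover on the label maker is at top (353,185) and scene (365,215). The look-alikes are three pink covers with orange tabs, at top (262,277), (353,253) and (430,263). In the scene view they are at (220,251), (323,284) and (400,342). I choose the black one. Next I fit the poses.

```bash
cat > h.py <<'E'
import numpy as np,cv2
from bench import bot
from scipy.optimize import least_squares
C={n:bot.calibration(n) for n in("scene","top")}
def proj(n,P):
    c=C[n];p=(np.atleast_2d(P)-c["origin"])@c["attitude"]
    K=c["intrinsics"];return np.c_[K[0,0]*p[:,0]/-p[:,2]+K[0,2],K[1,1]*-p[:,1]/-p[:,2]+K[1,2]]
def ray(n,uv,z):
    c=C[n];K=c["intrinsics"];d=np.array([(uv[0]-K[0,2])/K[0,0],-(uv[1]-K[1,2])/K[1,1],-1.])
    d=c["attitude"]@d;return c["origin"]+d*(z-c["origin"][2])/d[2]
def rz(a):return np.array([[np.cos(a),-np.sin(a),0],[np.sin(a),np.cos(a),0],[0,0,1]])
def fit(obs,x0):  # obs: {cam:(model pts, pixels)}
    def f(x,o):return np.concatenate([(proj(n,m@rz(x[2]).T+[x[0],x[1],0])-p).ravel() for n,(m,p) in o.items()])
    out={}
    for k in list(obs)+["both"]:
        o=obs if k=="both" else {k:obs[k]}
        r=least_squares(lambda x:f(x,o),x0,x_scale=[100,100,.1]);print(k,np.round(r.x[:2],1),round(np.degrees(r.x[2]),2),"res",np.round(r.fun,1));out[k]=r.x
    return out
E
cat > m1.py <<'E'
from h import *
dk=lambda a,b:[a*67.5,b*73,70+a*39]
L=np.array([dk(1,1),dk(1,-1),dk(-1,1),dk(-1,-1)],float)
def T(p):return np.array(p)/4+[180,120]-.375
def S(p):return np.array(p)/4+[210,140]-.375
fit({"top":(L[:3],T([(547,165),(755,98),(610,378)])),"scene":(L,S([(530,152),(765,195),(478,393),(712,440)]))},[480,-150,.2])
pl=np.array([[62,42,14],[62,-42,14],[-62,42,14],[-26,0,20],[26,0,20.]])
fit({"top":(pl[:5],T([(152,219),(266,236),(117,388),(181,347),(196,273)])),
 "scene":(np.array([[62,42,14],[62,-42,14],[-62,42,14],[-62,-42,14],[-26,0,20],[26,0,20.]]),S([(190,108),(269,165),(53,198),(132,256),(130,191),(189,150)]))},[400,100,-.2])
print(bot.get_state()["clock"])
E
python3 m1.py
python3 - <<'E'
import cv2,numpy as np
im=np.load("pics/top0.npy")[:,:,::-1]
a=cv2.resize(im[140:220,310:390],None,fx=7,fy=7,interpolation=cv2.INTER_CUBIC)
cv2.imwrite("pics/t1.png",a)
E
```

```text
top [ 590.8 -161.7] 17.74 res [-0.8 -0.   0.9 -0.7 -0.2  0.7]
scene [ 592.2 -160.4] 18.28 res [-0.4 -1.6  1.  -1.5 -1.9  0.6  1.3  1.7]
both [ 591.5 -161. ] 18.07 res [-1.1 -0.1  0.4 -1.1 -0.2  0.6 -0.2 -1.4  1.2 -1.1 -1.9  0.8  1.3  2.1]
top [558.4 172.2] -9.83 res [-0.6 -0.8  0.7 -0.4 -0.8  0.8  0.4  0.2  0.3  0.2]
scene [557.9 171.9] -9.27 res [ 0.1 -0.8  0.8 -1.1 -0.9 -0.2 -0.4  0.8  0.1  0.4  0.2  0.6]
both [558.2 172.1] -9.55 res [-0.7 -0.6  0.6 -0.4 -0.7  0.9  0.5  0.2  0.3  0.2  0.3 -0.9  0.8 -1.1
 -0.9 -0.4 -0.5  0.7  0.1  0.3  0.3  0.6]
1.1
```

View pics/t1.png

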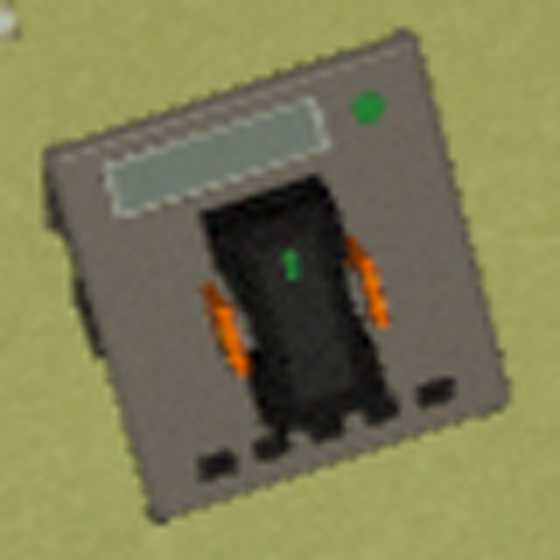

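```bash
cat > m2.py <<'E'
from h import *
def coverR(yaw,tilt=np.pi/6):
    c,s=np.cos(tilt),np.sin(tilt);return rz(yaw)@np.array([[c,0,-s],[0,1,0],[s,0,c]])
def model(x,y,yaw):
    R=coverR(yaw);c=np.array([x,y,70])+R@[0,0,9];return c,R
if __name__=="__main__":
    c,R=model(591.3,-161.2,np.radians(17.9));print("center",c)
    print(R)
    for n in C:
        im=np.load(f"pics/{n}0.npy").astype(int)
        m=(im[...,0]>170)&(im[...,1]<150)&(im[...,2]<80)
        box=dict(top=(325,375,165,205),scene=(345,385,190,230))[n]
        z=np.zeros_like(m);z[box[2]:box[3],box[0]:box[1]]=1;m&=z
        k,l,st,ce=cv2.connectedComponentsWithStats(m.astype(np.uint8),connectivity=8)
        print(n,[(np.round(ce[i],1),st[i,4]) for i in range(1,k) if st[i,4]>4])
        # visible: outer faces/top edge: tab pts
        for sg in(1,-1):
            print(sg, np.round(proj(n,[c+R@[0,sg*y,h] for y,h in((30,17),(27,17),(30,-9))]),1).tolist())
        # cover top corners
        print(np.round(proj(n,[c+R@[a*42,b*23,19] for a in(1,-1) for b in(1,-1)]),1).tolist())
E
python3 m2.py
```

```text
center [ 587.01782518 -162.58310478   77.79422863]
[[ 0.82410493 -0.30735662 -0.4757972 ]
 [ 0.26617864  0.9515944  -0.15367831]
 [ 0.5         0.          0.8660254 ]]
scene [(array([374.9, 216.9]), np.int32(9))]
1 [[351.3, 207.9], [352.6, 208.2], [352.3, 210.5]]
-1 [[376.9, 213.0], [375.6, 212.8], [377.3, 215.5]]
[[358.1, 191.1], [377.7, 194.8], [350.2, 225.9], [370.0, 230.0]]
top [(array([363. , 181.5]), np.int32(14)), (array([342.6, 188.1]), np.int32(16))]
1 [[341.2, 185.9], [342.3, 185.6], [339.3, 183.2]]
-1 [[363.2, 178.6], [362.1, 179.0], [360.8, 176.1]]
[[339.6, 170.3], [356.7, 164.6], [348.2, 200.0], [364.8, 194.4]]
```

```bash
cat > ov.py <<'E'
from h import *
from m2 import model
import sys
x,y,a=map(float,sys.argv[1:4]);yaw=np.radians(a)
c,R=model(x,y,yaw)
def draw(n,box,k,out):
    im=np.load(f"pics/{n}0.npy")[box[2]:box[3],box[0]:box[1],::-1]
    im=cv2.resize(im,None,fx=k,fy=k,interpolation=cv2.INTER_CUBIC)
    def poly(P,col):
        q=(proj(n,P)-[box[0],box[2]]+.5)*k-.5
        cv2.polylines(im,[np.round(q*16).astype(np.int32)],True,col,1,cv2.LINE_AA,4)
    W=lambda P:np.array(P)@rz(yaw).T+[x,y,0]
    poly(W([(67.5,73,109),(67.5,-73,109),(-67.5,-73,31),(-67.5,73,31)]),(255,255,0))
    poly(W([(67.5,73,0),(67.5,-73,0),(-67.5,-73,0),(-67.5,73,0)]),(255,0,0))
    for h,cc in((19,(0,255,0)),(-9,(0,128,0))):
        poly(np.array([(42,23,h),(42,-23,h),(-42,-23,h),(-42,23,h)])@R.T+c,cc)
    for s in(1,-1):
        poly(np.array([(14,s*30,17),(-14,s*30,17),(-14,s*30,-9),(14,s*30,-9)])@R.T+c,(255,0,255))
    return im
a=draw("top",(310,390,140,220),7,0);b=draw("scene",(325,410,170,260),6,0)
H=560;o=np.zeros((H,a.shape[1]+b.shape[1],3),np.uint8);o[:a.shape[0],:a.shape[1]]=a;o[:b.shape[0],a.shape[1]:]=b
cv2.imwrite(sys.argv[4],o[:, :]);cv2.imwrite(sys.argv[4][:-4]+"a.png",a);cv2.imwrite(sys.argv[4][:-4]+"b.png",b)
E
python3 ov.py 591.3 -161.2 17.9 pics/o1.png
```

```text
(no output)
```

View pics/o1a.png

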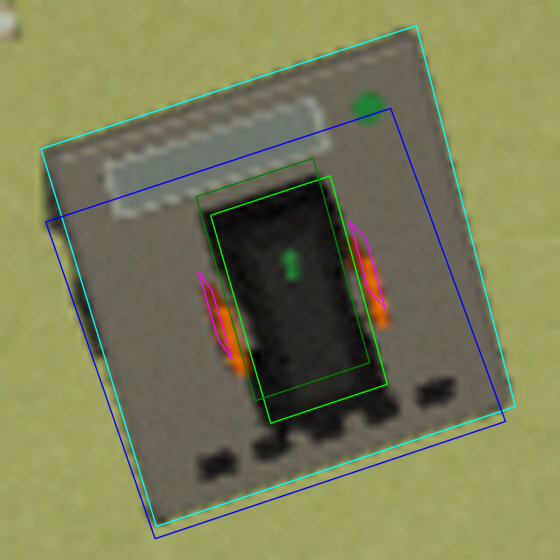

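View pics/o1b.png

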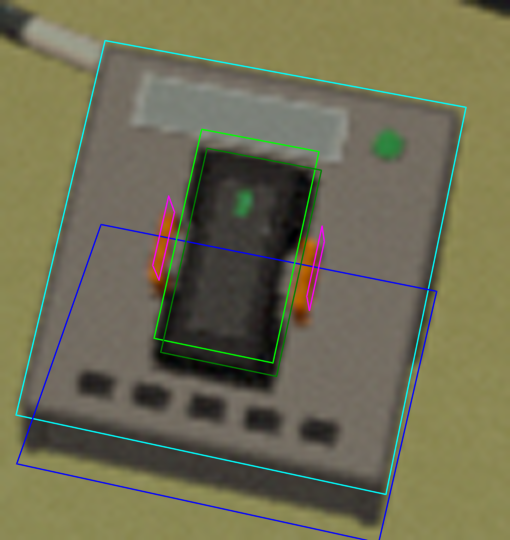

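```bash
cat > tri.py <<'E'
from h import *
from m2 import model
def tri(t,s):
    r=least_squares(lambda p:np.r_[proj("top",p)[0]-t,proj("scene",p)[0]-s],[590,-160,80]);return r.x,r.fun
if __name__=="__main__":
    f7=lambda p:np.array(p)/7+[310,140]-.43
    f6=lambda p:np.array(p)/6+[325,170]-.42
    x,y,yaw=591.3,-161.2,np.radians(17.9);c,R=model(x,y,yaw)
    for nm,t,s in[("mark",(291,265),(243,204)),("button",(369,107),(388,144)),("tabL",(227,330),(163,247)),("tabR",(370,285),(307,280)),
      ("deckHL",(50,150),(108,48)),("deckHR",(410,36),(460,108)),("deckLL",(157,521),(22,413)),("deckLR",(507,402),(380,488)),
      ("lcdTL",(107,167),(145,75)),("lcdTR",(316,98),(346,110)),("lcdBL",(117,216),(133,125)),("lcdBR",(328,148),(340,160))]:
        p,e=tri(f7(t),f6(s));print(nm,np.round(p,1),"res",np.round(e,1),"in deck frame",np.round((p-[x,y,70])@R,1))
E
python3 tri.py
```

```text
mark [ 588.7 -161.8  105. ] res [-0.1  0.1  0.1 -0. ] in deck frame [15.2  0.3 31.6]
button [ 648.5 -192.1  103.5] res [-0.   0.   0.1 -0. ] in deck frame [ 55.6 -47.    6.5]
tabL [ 569.1 -138.8   84.8] res [-0.1  0.1  0.1 -0. ] in deck frame [-4.9 28.2 19.9]
tabR [ 586.1 -192.6   82.6] res [ 0. -0. -0.  0.] in deck frame [ -6.3 -28.3  18.2]
deckHL [632.5 -73.8 106.7] res [-0.2  0.2  0.3 -0.1] in deck frame [75.6 70.5 -1.2]
deckHR [ 674.1 -208.3  110.4] res [ 0.3 -0.3 -0.4  0.1] in deck frame [ 75.9 -70.3   2.9]
deckLL [ 507.1 -113.3   29.8] res [ 0.1 -0.1 -0.2  0. ] in deck frame [-76.7  71.4  -2.1]
deckLR [ 551.  -248.4   30.9] res [-0.  0.  0. -0.] in deck frame [-75.9 -70.6  -1.3]
lcdTL [625.7 -95.  108.2] res [-0.1  0.1  0.1 -0. ] in deck frame [65.  52.4  6.5]
lcdTR [ 650.3 -172.1  109.9] res [-0.1  0.1  0.1 -0. ] in deck frame [ 65.6 -28.5   8.1]
lcdBL [610.8 -98.8  94.5] res [-0.  0.  0. -0.] in deck frame [45.  53.4  2.3]
lcdBR [ 635.3 -177.8   97.6] res [ 0.2 -0.2 -0.3  0.1] in deck frame [ 45.7 -29.3   5.5]
```

```bash
cat > plan.py <<'E'
from h import *
from m2 import model
from scipy.spatial.transform import Rotation as Ro
def target(yaw=np.radians(17.9),xy=(591.3,-161.2),off=(-4,0,9)):
    c,R=model(*xy,yaw);c=np.array([*xy,70])+R@np.array(off,float)
    return c,R,np.c_[-R[:,0],-R[:,2],-R[:,1]]
if __name__=="__main__":
    s=bot.get_state();c,R,Rt=target();n=R[:,2]
    print("c",c,"grasp TCP",c+68*n,"standoff",c+150*n)
    R0=s["ee_rot"]
    y0=np.degrees(np.arctan2(R0[1,0],R0[0,0]));print("yaw0",y0)
    for dy in(-144,):
        R1=rz(np.radians(dy))@R0
        print(Ro.from_matrix(Rt@R1.T).as_rotvec(),np.degrees(np.linalg.norm(Ro.from_matrix(Rt@R1.T).as_rotvec())))
    print("delta mm",c+150*n-s["eef_pos"])
E
python3 plan.py
```

```text
c [ 583.72140547 -163.64781934   75.79422863] grasp TCP [ 551.36719574 -174.09794434  134.68395609] standoff [ 512.35182518 -186.69956567  205.6980392 ]
yaw0 -17.9795227591949
[ 0.16154975 -0.49804334 -0.00202702] 29.999667562847034
delta mm [ 334.86959642 -733.62602462  -98.24304327]
```

jog_arm(plan=[{"linear": [0.014,-0.0306,0],"twist": [0,0,-0.1047],"claw": 0},{"linear": [0.014,-0.0306,0],"twist": [0,0,-0.1047],"claw": 0},{"linear": [0.014,-0.0306,0],"twist": [0,0,-0.1047],"claw": 0},{"linear": [0.014,-0.0306,0],"twist": [0,0,-0.1047],"claw": 0},{"linear": [0.014,-0.0306,0],"twist": [0,0,-0.1047],"claw": 0},{"linear": [0.014,-0.0306,0],"twist": [0,0,-0.1047],"claw": 0},{"linear": [0.014,-0.0306,0],"twist": [0,0,-0.1047],"claw": 0},{"linear": [0.014,-0.0306,0],"twist": [0,0,-0.1047],"claw": 0}], newtons=30)

```text
clock: 1.77
eef_pos: [289.8, 300.6, 304.1]
ee_rot: [[0.403, 0.001, 0.915], [-0.915, 0.0, 0.403], [-0.0, -1.0, 0.001]]
force: [1.8, 0.8, 0.2]
finger_gap: 0.999
```

jog_arm(plan=[{"linear": [0.014,-0.0306,0],"twist": [0,0,-0.1047],"claw": 0},{"linear": [0.014,-0.0306,0],"twist": [0,0,-0.1047],"claw": 0},{"linear": [0.014,-0.0306,0],"twist": [0,0,-0.1047],"claw": 0},{"linear": [0.014,-0.0306,0],"twist": [0,0,-0.1047],"claw": 0},{"linear": [0.014,-0.0306,0],"twist": [0,0,-0.1047],"claw": 0},{"linear": [0.014,-0.0306,0],"twist": [0,0,-0.1047],"claw": 0},{"linear": [0.014,-0.0306,0],"twist": [0,0,-0.1047],"claw": 0},{"linear": [0.014,-0.0306,0],"twist": [0,0,-0.1047],"claw": 0}])

```text
clock: 2.43
eef_pos: [401.8, 55.7, 304.3]
ee_rot: [[-0.411, 0.001, 0.912], [-0.912, 0.0, -0.411], [-0.001, -1.0, 0.001]]
force: [0.7, 0.4, 0.7]
finger_gap: 0.998
```

jog_arm(plan=[{"linear": [0.014,-0.0306,0],"twist": [0,0,-0.1047],"claw": 0},{"linear": [0.014,-0.0306,0],"twist": [0,0,-0.1047],"claw": 0},{"linear": [0.014,-0.0306,0],"twist": [0,0,-0.1047],"claw": 0},{"linear": [0.014,-0.0306,0],"twist": [0,0,-0.1047],"claw": 0},{"linear": [0.014,-0.0306,0],"twist": [0,0,-0.1047],"claw": 0},{"linear": [0.014,-0.0306,0],"twist": [0,0,-0.1047],"claw": 0},{"linear": [0.014,-0.0306,0],"twist": [0,0,-0.1047],"claw": 0},{"linear": [0.014,-0.0306,0],"twist": [0,0,-0.1047],"claw": 0}])

```text
clock: 3.1
eef_pos: [513.9, -189.2, 304.0]
ee_rot: [[-0.953, 0.0, 0.304], [-0.304, -0.0, -0.953], [-0.0, -1.0, 0.0]]
force: [0.5, 0.5, -0.2]
finger_gap: 0.995
```

jog_arm(plan=[{"linear": [0,0,-0.012],"twist": [0.0202,-0.0622,0],"claw": 0},{"linear": [0,0,-0.012],"twist": [0.0202,-0.0622,0],"claw": 0},{"linear": [0,0,-0.012],"twist": [0.0202,-0.0622,0],"claw": 0},{"linear": [0,0,-0.012],"twist": [0.0202,-0.0622,0],"claw": 0},{"linear": [0,0,-0.012],"twist": [0.0202,-0.0622,0],"claw": 0},{"linear": [0,0,-0.012],"twist": [0.0202,-0.0622,0],"claw": 0},{"linear": [0,0,-0.012],"twist": [0.0202,-0.0622,0],"claw": 0},{"linear": [0,0,-0.012],"twist": [0.0202,-0.0622,0],"claw": 0}])

```text
clock: 3.77
eef_pos: [513.4, -187.7, 207.9]
ee_rot: [[-0.822, 0.478, 0.309], [-0.268, 0.153, -0.951], [-0.502, -0.865, 0.002]]
force: [0.7, 1.5, -0.1]
finger_gap: 1.0
```

```bash
cat > look.py <<'E'
from h import *
import sys
tag=sys.argv[1];bx=dict(top=(290,390,120,220),scene=(310,420,140,270))
for n in C:
    im=bot.camera(n);np.save(f"pics/{n}{tag}.npy",im)
    b=bx[n] if len(sys.argv)<3 else eval(sys.argv[2])[n]
    cv2.imwrite(f"pics/{n}{tag}.png",cv2.resize(im[b[2]:b[3],b[0]:b[1],::-1],None,fx=5,fy=5,interpolation=cv2.INTER_CUBIC)[:600,:800])
s=bot.get_state();print(s["clock"],s["eef_pos"],np.round(s["joints"],1),s["force"]);print(np.round(s["ee_rot"],4))
E
python3 look.py 1
python3 - <<'E'
import sys;sys.path.insert(0,'.')
from plan import *
s=bot.get_state();c,R,Rt=target();n=R[:,2]
print("orient err",Ro.from_matrix(Rt@s["ee_rot"].T).as_rotvec(), "to grasp",c+68*n-s["eef_pos"], "in cover frame",(s["eef_pos"]-c)@R)
E
```

```text
3.8667 [ 511.13220793 -186.97705382  205.29855896] [-31.1  15.4 115.6  40.3  35.7  10.5] [-0.88414798  0.55925072 -0.07958534]
[[-0.8268  0.4708  0.3077]
 [-0.2649  0.1567 -0.9515]
 [-0.4961 -0.8682 -0.0049]]
orient err [-0.0032846  -0.00572884 -0.00041104] to grasp [ 40.23498781  12.87910948 -70.61460287] in cover frame [-1.27869413e+00  1.10801260e-01  1.50276974e+02]
```

View pics/top1.png

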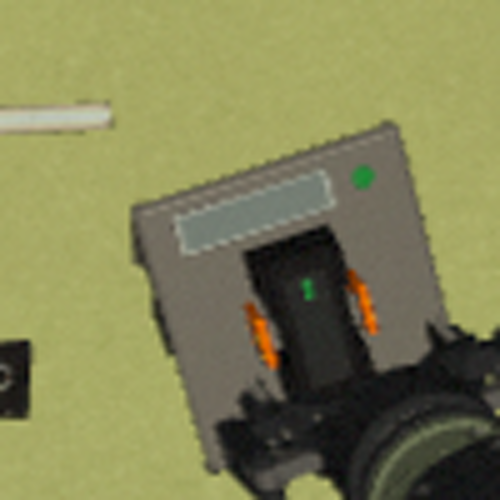

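View pics/scene1.png

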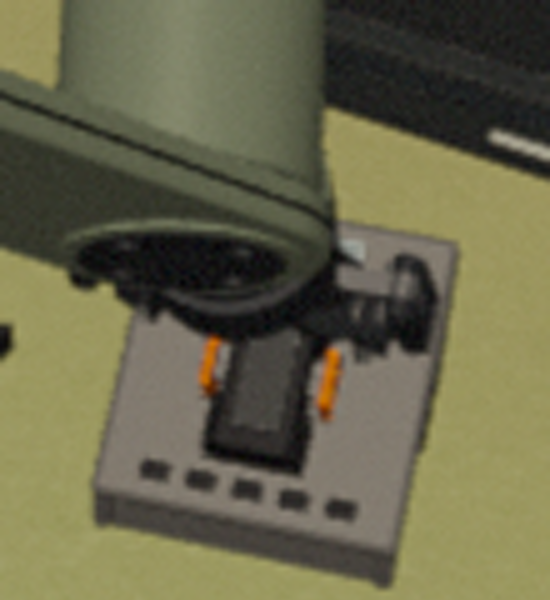

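jog_arm(plan=[{"linear": [0.0031,0.0012,-0.0062],"claw": 0},{"linear": [0.0031,0.0012,-0.0062],"claw": 0},{"linear": [0.0031,0.0012,-0.0062],"claw": 0},{"linear": [0.0031,0.0012,-0.0062],"claw": 0},{"linear": [0.0031,0.0012,-0.0062],"claw": 0},{"linear": [0.0031,0.0012,-0.0062],"claw": 0},{"linear": [0.0031,0.0011,-0.0062],"claw": 0},{"linear": [0.0031,0.0011,-0.0062],"claw": 0}])

```text
schema error: expected keys twist, linear, claw
```

```bash
python3 look.py 2
```

```text
3.9667 [ 513.54022298 -187.78696538  208.18386933] [-31.   15.3 115.2  40.1  35.7  10.7] [ 0.12881642 -0.31067966  0.60005515]
[[-8.245e-01  4.741e-01  3.090e-01]
 [-2.680e-01  1.538e-01 -9.511e-01]
 [-4.984e-01 -8.669e-01  3.000e-04]]
```

View pics/top2.png

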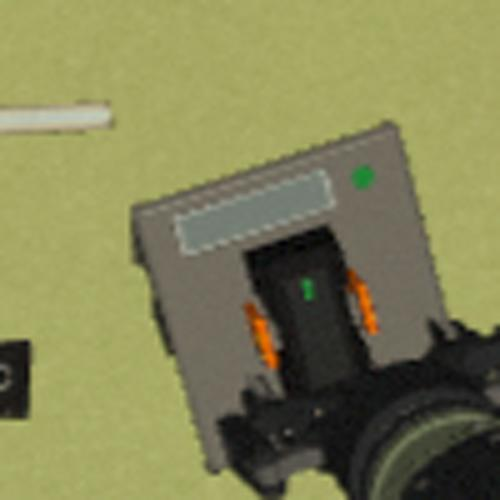

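View pics/scene2.png

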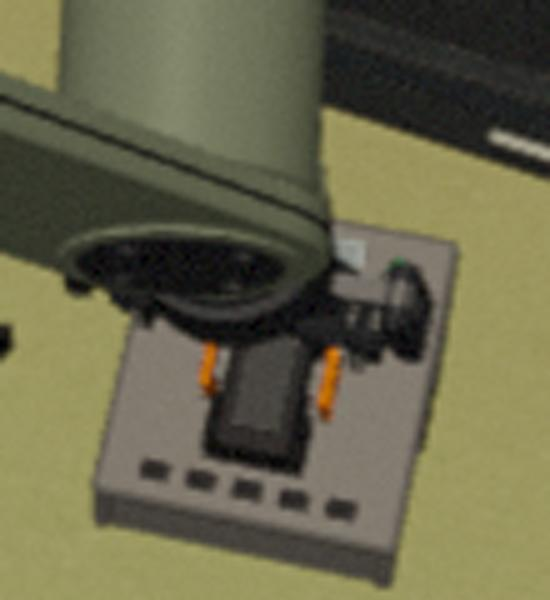

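The call was refused because every row needs "twist". I'll repeat it complete.

jog_arm(plan=[{"linear": [0.0031,0.0012,-0.0062],"twist": [0,0,0],"claw": 0},{"linear": [0.0031,0.0012,-0.0062],"twist": [0,0,0],"claw": 0},{"linear": [0.0031,0.0012,-0.0062],"twist": [0,0,0],"claw": 0},{"linear": [0.0031,0.0012,-0.0062],"twist": [0,0,0],"claw": 0},{"linear": [0.0031,0.0012,-0.0062],"twist": [0,0,0],"claw": 0},{"linear": [0.0031,0.0012,-0.0062],"twist": [0,0,0],"claw": 0},{"linear": [0.0031,0.0011,-0.0062],"twist": [0,0,0],"claw": 0},{"linear": [0.0031,0.0011,-0.0062],"twist": [0,0,0],"claw": 0}])

```text
clock: 4.63
eef_pos: [538.6, -177.9, 157.5]
ee_rot: [[-0.824, 0.475, 0.31], [-0.269, 0.154, -0.951], [-0.499, -0.866, 0.0]]
force: [0.4, 0.1, 0.2]
finger_gap: 1.0
```

```bash
python3 look.py 2
```

```text
4.7333 [ 538.27692736 -177.64613104  156.99770283] [-28.5  20.8 116.6  47.2  29.6   4.4] [0.35499414 0.35825856 0.09990063]
[[-0.8244  0.4735  0.31  ]
 [-0.2683  0.1553 -0.9507]
 [-0.4983 -0.867  -0.001 ]]
```

View pics/top2.png

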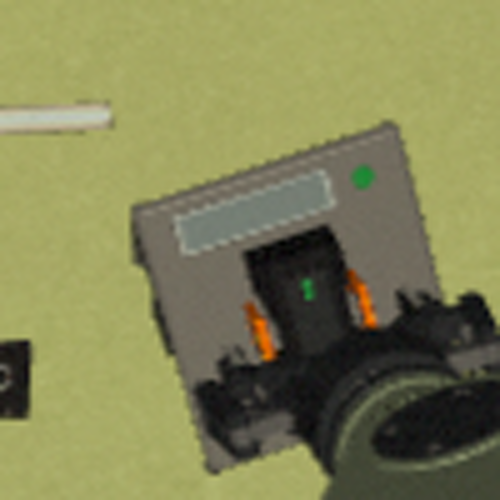

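View pics/scene2.png

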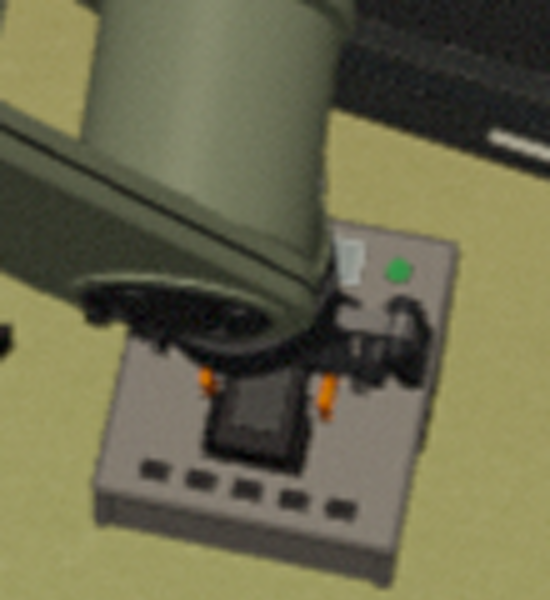

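```bash
cat > ov2.py <<'E'
from h import *
from plan import target
import sys
def overlay(tag,tcp,Rt,bx,half=42.5,ext=60,off=(-4,0,9)):
    c,R,_=target(off=off)
    for n in C:
        b=bx[n];k=5
        im=np.load(f"pics/{n}{tag}.npy")[b[2]:b[3],b[0]:b[1],::-1];im=cv2.resize(im,None,fx=k,fy=k,interpolation=cv2.INTER_CUBIC)
        def poly(P,col):
            q=(proj(n,P)-[b[0],b[2]]+.5)*k-.5;cv2.polylines(im,[np.round(q*16).astype(np.int32)],True,col,1,cv2.LINE_AA,4)
        poly(np.array([(42,23,19),(42,-23,19),(-42,-23,19),(-42,23,19)])@R.T+c,(0,255,0))
        for s in(1,-1):
            poly(np.array([(14,s*30,17),(-14,s*30,17),(-14,s*30,-9),(14,s*30,-9)])@R.T+c,(255,0,255))
            poly(np.array([(11,ext,s*half),(-11,ext,s*half),(-11,ext,s*(half+14)),(11,ext,s*(half+14))])@Rt.T+tcp,(255,255,0))
            poly(np.array([(11,ext,s*half),(-11,ext,s*half),(-11,ext-35,s*half),(11,ext-35,s*half)])@Rt.T+tcp,(0,255,255))
        cv2.imwrite(f"pics/{n}{tag}o.png",im[:600,:800])
if __name__=="__main__":
    bx=dict(top=(290,390,120,220),scene=(310,420,140,270))
    s=bot.get_state();overlay("2",np.array([538.3,-178,157.6]),s["ee_rot"],bx)
E
python3 ov2.py
```

```text
(no output)
```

View pics/top2o.png

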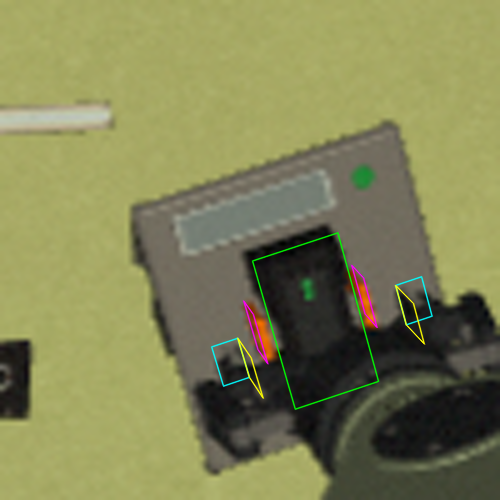

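View pics/scene2o.png

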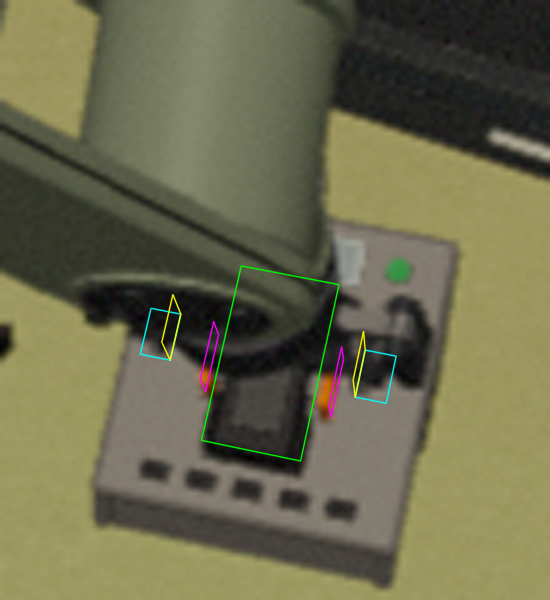

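```bash
python3 - <<'E'
import cv2,numpy as np
a=np.load("pics/top2.npy")[175:215,325:390,::-1].astype(float);b=np.load("pics/scene2.npy")[190:230,335:400,::-1].astype(float)
f=lambda i:cv2.resize(np.clip(255*(i/255)**.5,0,255).astype(np.uint8),None,fx=7,fy=7,interpolation=cv2.INTER_CUBIC)
cv2.imwrite("pics/z2.png",np.vstack([f(a),f(b)]))
E
```

```text
(no output)
```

View pics/z2.png

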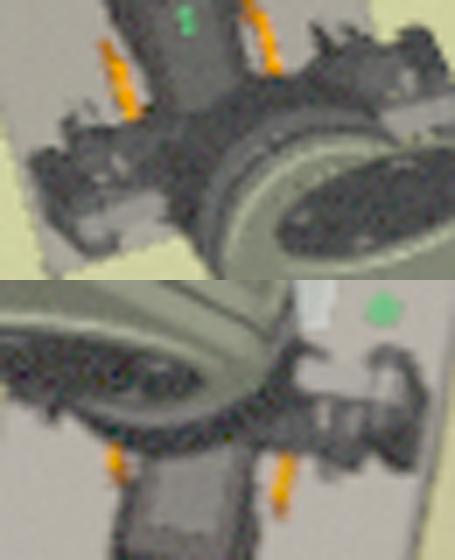

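jog_arm(plan=[{"linear": [0.0021,0.0007,-0.0039],"twist": [0,0,0],"claw": 0},{"linear": [0.0021,0.0007,-0.0039],"twist": [0,0,0],"claw": 0},{"linear": [0.0021,0.0007,-0.0039],"twist": [0,0,0],"claw": 0},{"linear": [0.0021,0.0007,-0.0039],"twist": [0,0,0],"claw": 0},{"linear": [0.0021,0.0007,-0.0039],"twist": [0,0,0],"claw": 0},{"linear": [0.0021,0.0007,-0.0039],"twist": [0,0,0],"claw": 0},{"linear": [0,0,0],"twist": [0,0,0],"claw": 0},{"linear": [0,0,0],"twist": [0,0,0],"claw": 0}])

```text
clock: 5.4
eef_pos: [550.9, -173.7, 134.6]
ee_rot: [[-0.824, 0.475, 0.31], [-0.268, 0.155, -0.951], [-0.499, -0.866, 0.0]]
force: [0.4, -0.5, 0.0]
finger_gap: 0.998
```

```bash
python3 look.py 3
```

```text
5.5 [ 550.93376148 -173.88986653  135.00632726] [-27.4  23.3 116.7  51.1  27.2   0.9] [-0.12234219 -0.15668411  0.11709725]
[[-8.235e-01  4.753e-01  3.096e-01]
 [-2.685e-01  1.542e-01 -9.509e-01]
 [-4.997e-01 -8.662e-01  7.000e-04]]
```

View pics/top3.png

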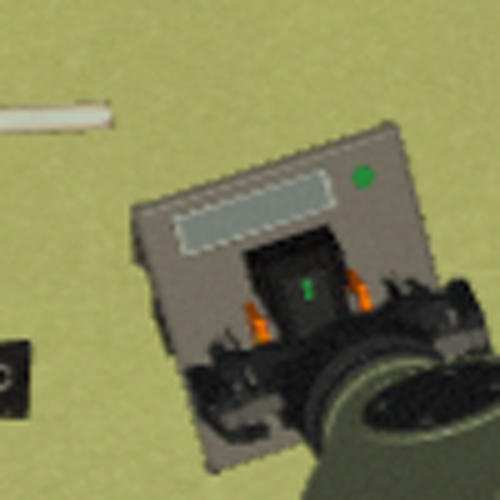

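View pics/scene3.png

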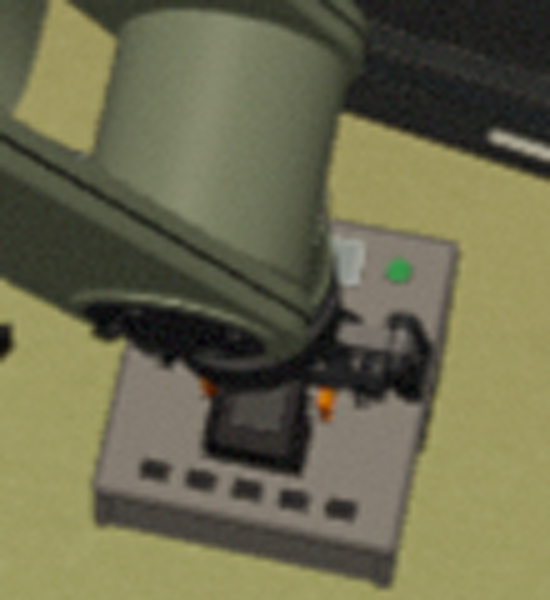

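jog_arm(plan=[{"linear": [0.0012,0.0004,-0.0022],"twist": [0,0,0],"claw": 0.1},{"linear": [0.0012,0.0004,-0.0022],"twist": [0,0,0],"claw": 0.2},{"linear": [0,0,0],"twist": [0,0,0],"claw": 0.25},{"linear": [0,0,0],"twist": [0,0,0],"claw": 0.25},{"linear": [0,0,0],"twist": [0,0,0],"claw": 0.3},{"linear": [0,0,0],"twist": [0,0,0],"claw": 0.3},{"linear": [0,0,0],"twist": [0,0,0],"claw": 0.35},{"linear": [0,0,0],"twist": [0,0,0],"claw": 0.35}], newtons=30)

```text
clock: 6.17
eef_pos: [553.2, -173.2, 130.9]
ee_rot: [[-0.823, 0.476, 0.309], [-0.268, 0.154, -0.951], [-0.5, -0.866, 0.001]]
force: [-3.0, -1.3, 2.7]
finger_gap: 0.651
```

jog_arm(plan=[{"linear": [0,0,0],"twist": [0,0,0],"claw": 0.38},{"linear": [0,0,0],"twist": [0,0,0],"claw": 0.41},{"linear": [0,0,0],"twist": [0,0,0],"claw": 0.44},{"linear": [0,0,0],"twist": [0,0,0],"claw": 0.5},{"linear": [0,0,0],"twist": [0,0,0],"claw": 0.5},{"linear": [0,0,0],"twist": [0,0,0],"claw": 0.5},{"linear": [0,0,0],"twist": [0,0,0],"claw": 0.5},{"linear": [0,0,0],"twist": [0,0,0],"claw": 0.5}], newtons=40)

```text
clock: 6.83
eef_pos: [553.0, -173.4, 131.6]
ee_rot: [[-0.823, 0.476, 0.309], [-0.269, 0.153, -0.951], [-0.501, -0.866, 0.002]]
force: [-7.6, -2.3, 9.6]
finger_gap: 0.568
```

```bash
python3 look.py 4
```

```text
6.9333 [ 552.99161692 -173.42655478  131.53792561] [-27.2  23.8 116.7  51.9  26.8   0.2] [-8.85499049 -1.76956155 10.0443139 ]
[[-0.823   0.4764  0.3093]
 [-0.2686  0.1535 -0.9509]
 [-0.5005 -0.8657  0.0016]]
```

View pics/top4.png

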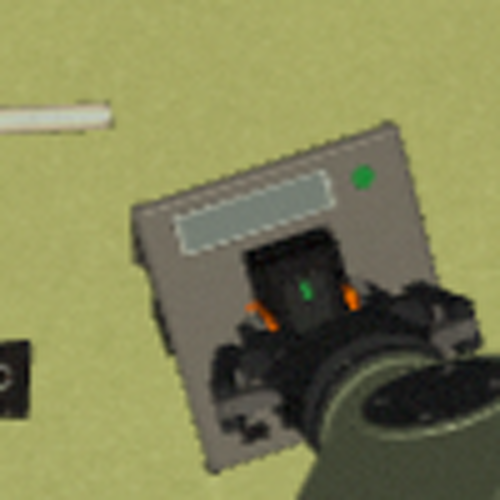

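jog_arm(plan=[{"linear": [-0.001,-0.0003,0.0017],"twist": [0,0,0],"claw": 0.55},{"linear": [-0.001,-0.0003,0.0017],"twist": [0,0,0],"claw": 0.55},{"linear": [-0.0019,-0.0006,0.0035],"twist": [0,0,0],"claw": 0.55},{"linear": [-0.0019,-0.0006,0.0035],"twist": [0,0,0],"claw": 0.55},{"linear": [-0.0019,-0.0006,0.0035],"twist": [0,0,0],"claw": 0.55},{"linear": [-0.0019,-0.0006,0.0035],"twist": [0,0,0],"claw": 0.55},{"linear": [-0.0019,-0.0006,0.0035],"twist": [0,0,0],"claw": 0.55},{"linear": [-0.0019,-0.0006,0.0035],"twist": [0,0,0],"claw": 0.55}], newtons=40)

```text
clock: 7.6
eef_pos: [539.6, -177.2, 155.3]
ee_rot: [[-0.824, 0.475, 0.31], [-0.269, 0.154, -0.951], [-0.5, -0.866, 0.0]]
force: [-0.8, 0.1, -1.0]
finger_gap: 0.563
```

```bash
python3 look.py 5
```

```text
7.7 [ 539.83468582 -177.42905166  155.70111564] [-28.4  20.9 116.6  47.7  29.3   4. ] [-0.48109374 -0.1842961  -1.50887716]
[[-0.8231  0.4761  0.3095]
 [-0.2686  0.1537 -0.9509]
 [-0.5003 -0.8658  0.0014]]
```

View pics/top5.png

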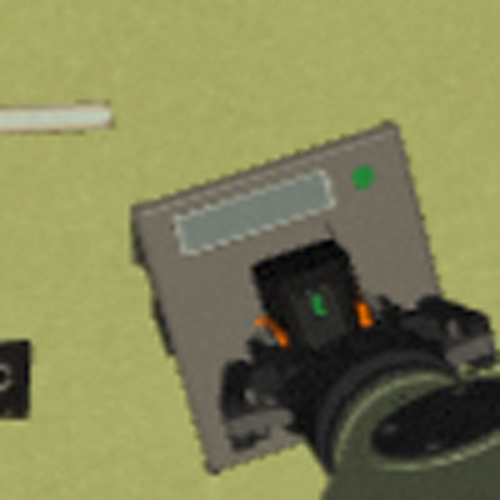

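View pics/scene5.png

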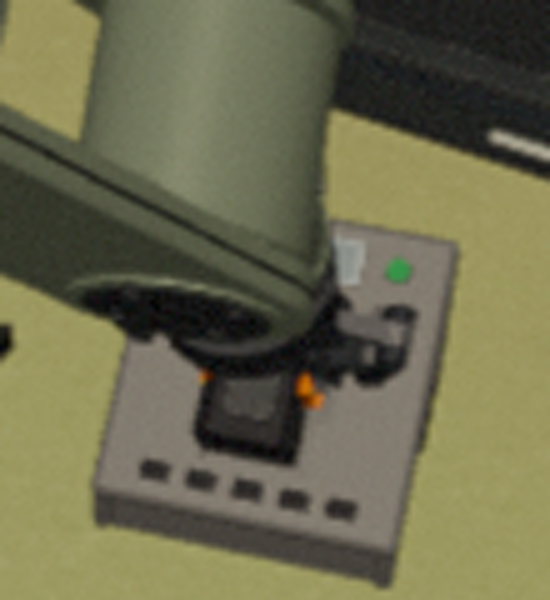

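jog_arm(plan=[{"linear": [0,0,0.012],"twist": [0,0,0],"claw": 0.55},{"linear": [0,0,0.012],"twist": [-0.0231,0.0711,0],"claw": 0.55},{"linear": [0,0,0.012],"twist": [-0.0231,0.0711,0],"claw": 0.55},{"linear": [0,0,0.012],"twist": [-0.0231,0.0711,0],"claw": 0.55},{"linear": [0,0,0.012],"twist": [-0.0231,0.0711,0],"claw": 0.55},{"linear": [0,0,0.012],"twist": [-0.0231,0.0711,0],"claw": 0.55},{"linear": [0,0,0.012],"twist": [-0.0231,0.0711,0],"claw": 0.55},{"linear": [0,0,0.012],"twist": [-0.0231,0.0711,0],"claw": 0.55}], newtons=40)

```text
clock: 8.37
eef_pos: [539.9, -176.7, 249.9]
ee_rot: [[-0.951, 0.008, 0.31], [-0.31, 0.004, -0.951], [-0.009, -1.0, -0.001]]
force: [0.4, 1.0, -3.0]
finger_gap: 0.557
```

```bash
python3 - <<'E'
from plan import *
from h import *
c,R,Rt=target()
tcp=np.array([553.1,-173.3,130.9]);print("TCP in cover frame",(tcp-c)@R)
s=bot.get_state();print(s["eef_pos"],np.round(s["joints"],1),np.round(s["ee_rot"],4))
E
```

```text
TCP in cover frame [-0.25156978  0.22673051 63.77590774]
[ 539.90725239 -176.72011807  249.90655119] [-19.5  19.8  95.6   0.4  64.2  52.3] [[-0.9507  0.0084  0.3099]
 [-0.3099  0.0042 -0.9508]
 [-0.0093 -1.     -0.0014]]
```

jog_arm(plan=[{"linear": [0.0011,0.0218,0],"twist": [0,0,-0.03],"claw": 0.55},{"linear": [0.0011,0.0218,0],"twist": [0,0,-0.03],"claw": 0.55},{"linear": [0.0011,0.0218,0],"twist": [0,0,-0.03],"claw": 0.55},{"linear": [0.0011,0.0218,0],"twist": [0,0,-0.03],"claw": 0.55},{"linear": [0.0011,0.0218,0],"twist": [0,0,-0.03],"claw": 0.55},{"linear": [0.0011,0.0218,0],"twist": [0,0,-0.03],"claw": 0.55},{"linear": [0.0011,0.0218,0],"twist": [0,0,-0.03],"claw": 0.55},{"linear": [0.0011,0.0218,0],"twist": [0,0,-0.03],"claw": 0.55}])

```text
clock: 9.03
eef_pos: [548.6, -1.2, 248.8]
ee_rot: [[-0.997, 0.012, 0.074], [-0.074, 0.003, -0.997], [-0.012, -1.0, -0.002]]
force: [0.2, 0.8, -1.1]
finger_gap: 0.562
```

jog_arm(plan=[{"linear": [0.0011,0.0218,0],"twist": [0,0,-0.03],"claw": 0.55},{"linear": [0.0011,0.0218,0],"twist": [0,0,-0.03],"claw": 0.55},{"linear": [0.0011,0.0218,0],"twist": [0,0,-0.03],"claw": 0.55},{"linear": [0.0011,0.0218,-0.006],"twist": [0,0,-0.03],"claw": 0.55},{"linear": [0.0011,0.0218,-0.012],"twist": [0,0,-0.03],"claw": 0.55},{"linear": [0.0011,0.0218,-0.012],"twist": [0,0,-0.03],"claw": 0.55},{"linear": [0.0011,0.0218,-0.012],"twist": [0,0,-0.03],"claw": 0.55},{"linear": [0.0011,0.0218,-0.012],"twist": [0,0,-0.03],"claw": 0.55}])

```text
clock: 9.7
eef_pos: [557.4, 173.2, 194.3]
ee_rot: [[-0.986, 0.012, -0.165], [0.165, 0.0, -0.986], [-0.012, -1.0, -0.002]]
force: [-0.8, 0.5, -0.9]
finger_gap: 0.565
```

```bash
python3 look.py 6 "dict(top=(170,290,130,240),scene=(190,330,110,230))"
```

```text
9.8 [556.58817383 174.54755616 192.65943161] [ 16.3  24.   98.   -0.2  57.5 115.7] [ 0.51123807 -0.73679534 -1.8348695 ]
[[-0.9869  0.0087 -0.1612]
 [ 0.1612  0.     -0.9869]
 [-0.0086 -1.     -0.0014]]
```

View pics/top6.png

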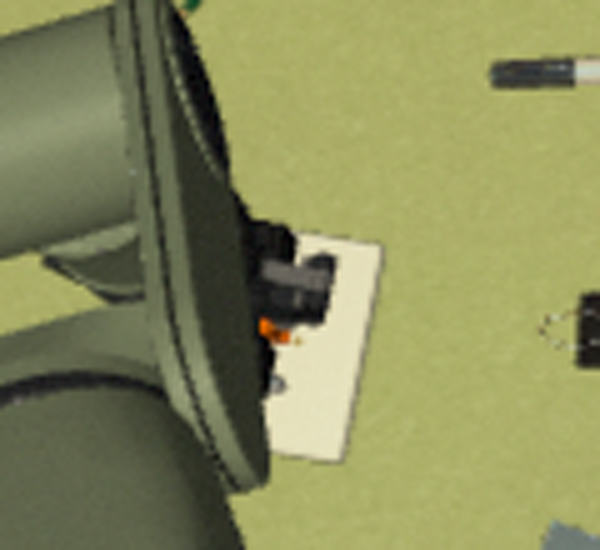

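View pics/scene6.png

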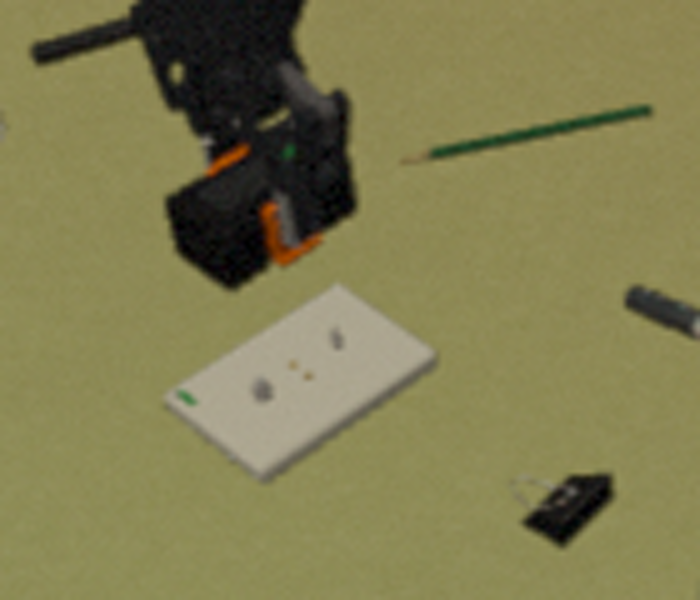

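```bash
cat > ov3.py <<'E'
from h import *
import sys
def ov(tag,tcp,Rt,off,b,out,n="scene",k=7,plate=None):
    Rc=np.c_[-Rt[:,0],-Rt[:,2],-Rt[:,1]]  # cover axes
    c=np.array(tcp)-Rc@np.array(off)
    im=np.load(f"pics/{n}{tag}.npy")[b[2]:b[3],b[0]:b[1],::-1].astype(float)
    im=np.clip(255*(im/255)**.6,0,255).astype(np.uint8)
    im=cv2.resize(im,None,fx=k,fy=k,interpolation=cv2.INTER_CUBIC);raw=im.copy()
    def poly(P,col):
        q=(proj(n,P)-[b[0],b[2]]+.5)*k-.5;cv2.polylines(im,[np.round(q*16).astype(np.int32)],True,col,1,cv2.LINE_AA,4)
    for h,col in((-19,(0,200,0)),(19,(0,255,0))):
        poly(np.array([(42,23,h),(42,-23,h),(-42,-23,h),(-42,23,h)])@Rc.T+c,col)
    for s in(1,-1):
        poly(np.array([(14,s*25,17),(-14,s*25,17),(-14,s*25,-18),(14,s*25,-18)])@Rc.T+c,(255,0,255))
    if plate:
        x,y,a=plate;W=lambda P:np.array(P)@rz(np.radians(a)).T+[x,y,0]
        poly(W([(62,42,14),(62,-42,14),(-62,-42,14),(-62,42,14)]),(255,255,0))
        for px,r in((-26,5),(26,3)):
            t=np.linspace(0,6.28,13)
            poly(W(np.c_[px+r*np.cos(t),r*np.sin(t),0*t+14]),(255,255,0));
            poly(W([(px,0,14),(px,0,27)]),(0,0,255))
    cv2.imwrite(out,np.vstack([im,raw])[:600] if 0 else im[:600,:800])
    return c
if __name__=="__main__":
    s=bot.get_state();print(s["eef_pos"])
    print(ov("6",[557,173.8,193.5],s["ee_rot"],(-.25,.2,63.8),(210,290,120,205),"pics/s6o.png",plate=(558.2,172.1,-9.55)))
E
python3 ov3.py
```

```text
[556.58817383 174.54755616 192.65943161]
[557.77102331 173.56377951 129.70429307]
```

View pics/s6o.png

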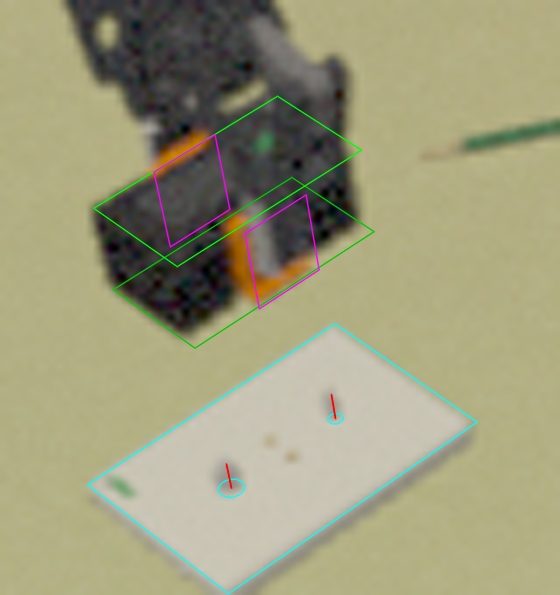

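jog_arm(plan=[{"linear": [0,0,-0.01],"twist": [0,0.005,0],"claw": 0.55},{"linear": [0,0,-0.01],"twist": [0,0.005,0],"claw": 0.55},{"linear": [0,0,-0.01],"twist": [0,0,0],"claw": 0.55},{"linear": [0,0,-0.01],"twist": [0,0,0],"claw": 0.55},{"linear": [0,0,-0.01],"twist": [0,0,0],"claw": 0.55},{"linear": [0,0,0],"twist": [0,0,0],"claw": 0.55},{"linear": [0,0,0],"twist": [0,0,0],"claw": 0.55},{"linear": [0,0,0],"twist": [0,0,0],"claw": 0.55}])

```text
clock: 10.47
eef_pos: [557.9, 171.9, 145.2]
ee_rot: [[-0.986, 0.003, -0.164], [0.164, -0.0, -0.986], [-0.003, -1.0, -0.001]]
force: [-0.2, 0.2, -0.6]
finger_gap: 0.563
```

```bash
python3 look.py 7 "dict(top=(170,290,130,240),scene=(190,330,110,230))"
python3 - <<'E'
from ov3 import *
s=bot.get_state()
for b in[(210,290,130,215)]:
    print(ov("7",s["eef_pos"],s["ee_rot"],(-.25,.2,63.8),b,"pics/s7o.png",plate=(558.2,172.1,-9.55)))
im=np.load("pics/scene7.npy")[130:215,210:290,::-1].astype(float)
cv2.imwrite("pics/s7r.png",cv2.resize(np.clip(255*(im/255)**.5,0,255).astype(np.uint8),None,fx=7,fy=7,interpolation=cv2.INTER_CUBIC))
E
```

```text
10.5667 [558.06045622 172.08043768 145.61568489] [ 1.600e+01  2.710e+01  1.008e+02 -1.000e-01  5.190e+01  1.155e+02] [ 0.42397455 -0.38209588 -0.949242  ]
[[-9.865e-01  4.200e-03 -1.637e-01]
 [ 1.637e-01  2.000e-04 -9.865e-01]
 [-4.100e-03 -1.000e+00 -9.000e-04]]
[558.54438471 171.85564965  81.81711293]
```

View pics/s7o.png

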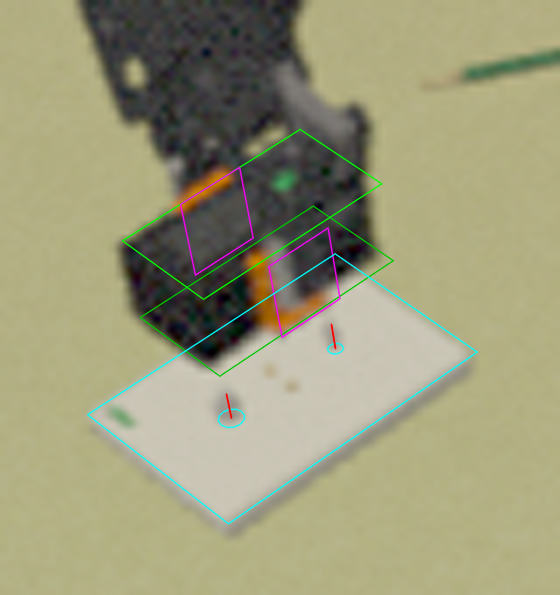

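View pics/s7r.png

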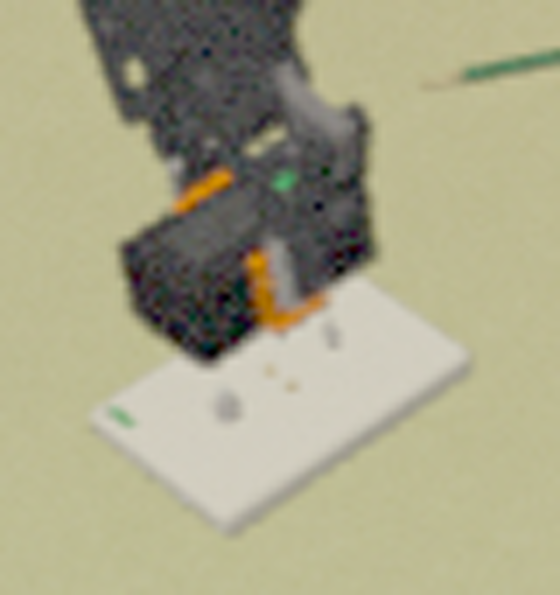

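View pics/top7.png

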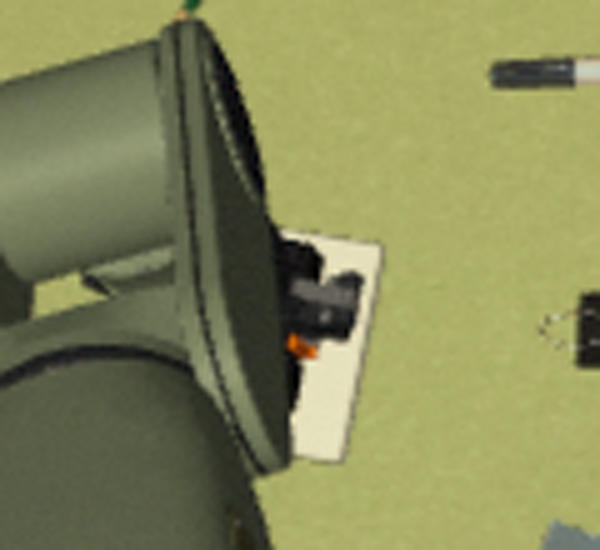

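```bash
python3 - <<'E'
from ov3 import *
s=bot.get_state();b=(205,265,165,230)
ov("7",s["eef_pos"],s["ee_rot"],(-.25,.2,63.8),b,"pics/t7o.png",n="top",k=8,plate=(558.2,172.1,-9.55))
im=np.load("pics/top7.npy")[165:230,205:265,::-1].astype(float)
cv2.imwrite("pics/t7r.png",cv2.resize(np.clip(255*(im/255)**.5,0,255).astype(np.uint8),None,fx=8,fy=8,interpolation=cv2.INTER_CUBIC))
E
```

```text
(no output)
```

View pics/t7o.png

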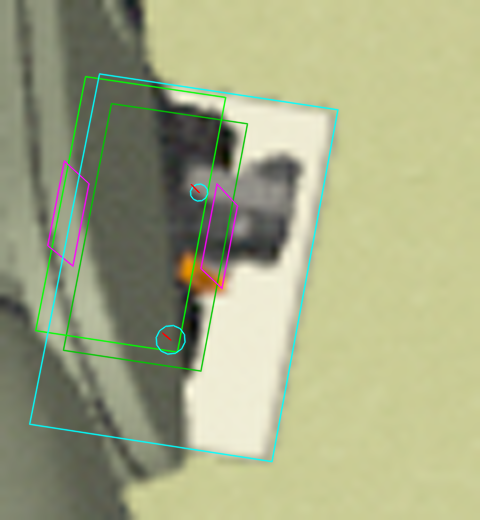

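View pics/t7r.png

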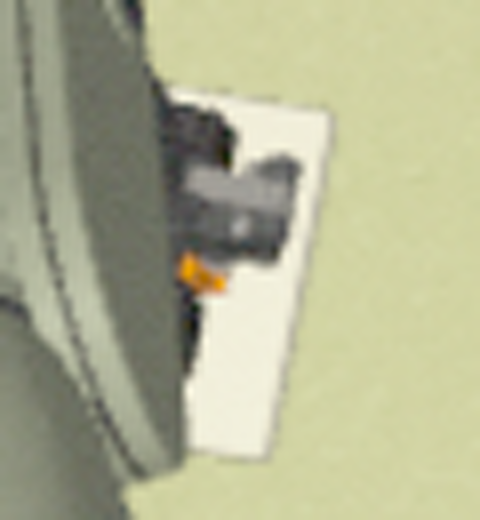

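jog_arm(plan=[{"linear": [0,-0.001,-0.006],"twist": [0,0.002,0],"claw": 0.55},{"linear": [0,-0.001,-0.006],"twist": [0,0.002,0],"claw": 0.55},{"linear": [0,0,-0.006],"twist": [0,0,0],"claw": 0.55},{"linear": [0,0,-0.006],"twist": [0,0,0],"claw": 0.55},{"linear": [0,0,-0.006],"twist": [0,0,0],"claw": 0.55},{"linear": [0,0,0],"twist": [0,0,0],"claw": 0.55},{"linear": [0,0,0],"twist": [0,0,0],"claw": 0.55},{"linear": [0,0,0],"twist": [0,0,0],"claw": 0.55}])

```text
clock: 11.23
eef_pos: [557.8, 170.1, 115.0]
ee_rot: [[-0.987, -0.001, -0.164], [0.164, -0.0, -0.987], [0.001, -1.0, 0.0]]
force: [-0.3, -0.2, -1.6]
finger_gap: 0.559
```

```bash
python3 look.py 8 "dict(top=(170,290,130,240),scene=(190,330,110,230))"
python3 - <<'E'
from ov3 import *
s=bot.get_state()
print(ov("8",s["eef_pos"],s["ee_rot"],(-.25,.2,61.5),(210,290,140,220),"pics/s8o.png",plate=(558.2,172.1,-9.55)))
ov("8",s["eef_pos"],s["ee_rot"],(-.25,.2,61.5),(205,265,165,230),"pics/t8o.png",n="top",k=8,plate=(558.2,172.1,-9.55))
im=np.load("pics/scene8.npy")[140:220,210:290,::-1].astype(float)
cv2.imwrite("pics/s8r.png",cv2.resize(np.clip(255*(im/255)**.5,0,255).astype(np.uint8),None,fx=7,fy=7,interpolation=cv2.INTER_CUBIC))
E
```

```text
11.3333 [557.87044666 170.10492699 115.28331935] [ 15.8  29.2 102.5   0.   48.4 115.2] [ 0.00995492 -0.17339501 -1.35064421]
[[-9.865e-01 -5.000e-04 -1.636e-01]
 [ 1.636e-01 -0.000e+00 -9.865e-01]
 [ 4.000e-04 -1.000e+00  1.000e-04]]
[558.0564613  169.86649687  53.78322952]
```

View pics/s8o.png

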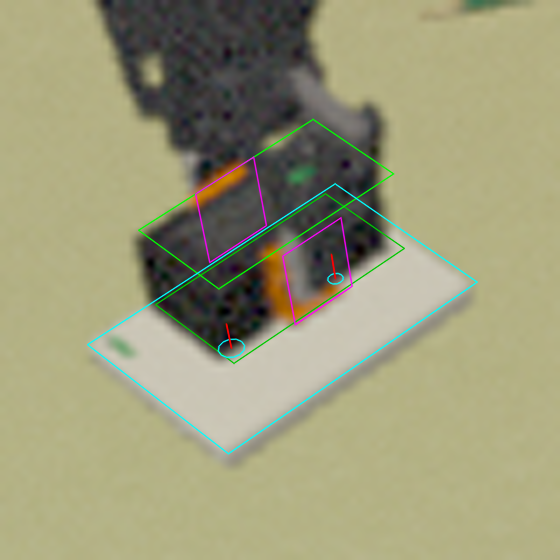

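View pics/s8r.png

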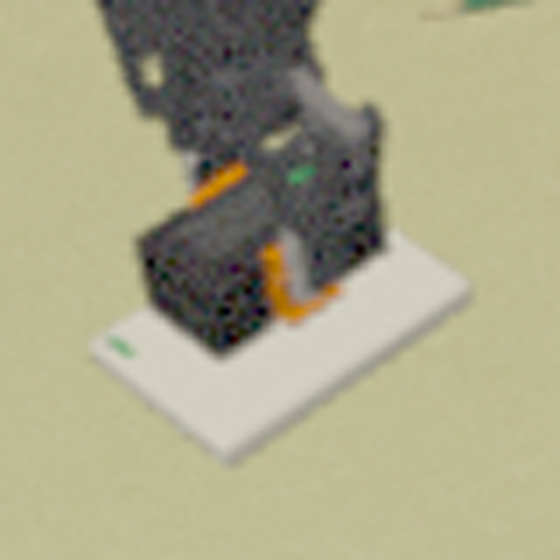

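View pics/t8o.png

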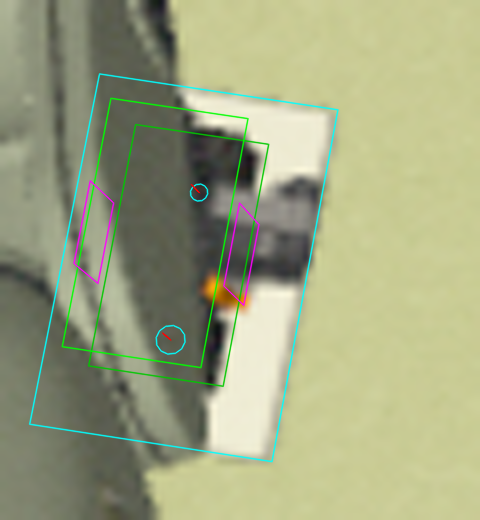

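jog_arm(plan=[{"linear": [0.0008,-0.0003,-0.001],"twist": [0,0,0],"claw": 0.55},{"linear": [0.0008,-0.0003,-0.001],"twist": [0,0,0],"claw": 0.55},{"linear": [0,0,-0.002],"twist": [0,0,0],"claw": 0.55},{"linear": [0,0,-0.002],"twist": [0,0,0],"claw": 0.55},{"linear": [0,0,-0.002],"twist": [0,0,0],"claw": 0.55},{"linear": [0,0,-0.002],"twist": [0,0,0],"claw": 0.55},{"linear": [0,0,-0.001],"twist": [0,0,0],"claw": 0.55},{"linear": [0,0,0],"twist": [0,0,0],"claw": 0.55}])

```text
clock: 12.0
eef_pos: [559.8, 169.8, 104.1]
ee_rot: [[-0.986, 0.0, -0.164], [0.164, 0.001, -0.986], [-0.0, -1.0, -0.001]]
force: [1.6, 1.7, -0.8]
finger_gap: 0.562
```

jog_arm(plan=[{"linear": [0,0,-0.001],"twist": [0,0,0],"claw": 0.55},{"linear": [0,0,-0.001],"twist": [0,0,0],"claw": 0.55},{"linear": [0,0,-0.001],"twist": [0,0,0],"claw": 0.55},{"linear": [0,0,-0.001],"twist": [0,0,0],"claw": 0.55},{"linear": [0,0,0],"twist": [0,0,0],"claw": 0.55},{"linear": [0,0,0],"twist": [0,0,0],"claw": 0.55},{"linear": [0,0,0],"twist": [0,0,0],"claw": 0.55},{"linear": [0,0,0],"twist": [0,0,0],"claw": 0.55}])

```text
clock: 12.67
eef_pos: [560.7, 170.4, 100.6]
ee_rot: [[-0.986, 0.003, -0.165], [0.165, 0.002, -0.986], [-0.003, -1.0, -0.003]]
force: [4.1, 5.9, 1.5]
finger_gap: 0.561
```

```bash
python3 look.py 9 "dict(top=(170,290,130,240),scene=(210,290,140,220))"
```

```text
12.7667 [560.69300982 170.44843097 100.54222563] [1.580e+01 3.040e+01 1.030e+02 1.000e-01 4.640e+01 1.152e+02] [3.88280046 5.47074618 1.66357347]
[[-0.9864  0.003  -0.1646]
 [ 0.1646  0.0022 -0.9864]
 [-0.0026 -1.     -0.0027]]
```

View pics/scene9.png

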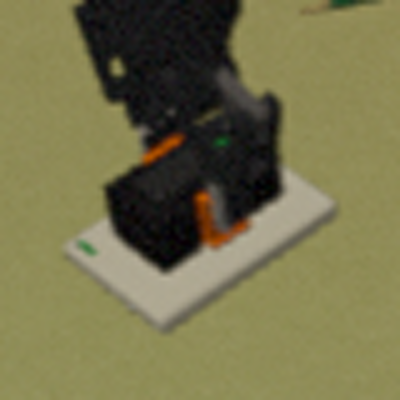

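jog_arm(plan=[{"linear": [0.001,0.001,0],"twist": [0,0,0],"claw": 0.55},{"linear": [0.0005,0.0008,0],"twist": [0,0,0],"claw": 0.55},{"linear": [0,0,0],"twist": [0,0,0],"claw": 0.55},{"linear": [0,0,-0.001],"twist": [0,0,0],"claw": 0.55},{"linear": [0,0,-0.001],"twist": [0,0,0],"claw": 0.55},{"linear": [0,0,-0.001],"twist": [0,0,0],"claw": 0.55},{"linear": [0,0,0],"twist": [0,0,0],"claw": 0.55},{"linear": [0,0,0],"twist": [0,0,0],"claw": 0.55}])

```text
clock: 13.43
eef_pos: [561.0, 171.3, 96.9]
ee_rot: [[-0.987, -0.001, -0.164], [0.164, 0.0, -0.987], [0.001, -1.0, 0.0]]
force: [3.6, 2.4, -1.0]
finger_gap: 0.563
```

jog_arm(plan=[{"linear": [0.001,0.0007,0],"twist": [0,0,0],"claw": 0.55},{"linear": [0,0,0],"twist": [0,0,0],"claw": 0.55},{"linear": [0,0,-0.001],"twist": [0,0,0],"claw": 0.55},{"linear": [0,0,-0.001],"twist": [0,0,0],"claw": 0.55},{"linear": [0,0,0],"twist": [0,0,0],"claw": 0.55},{"linear": [0,0,0],"twist": [0,0,0],"claw": 0.55},{"linear": [0,0,0],"twist": [0,0,0],"claw": 0.55},{"linear": [0,0,0],"twist": [0,0,0],"claw": 0.55}])

```text
clock: 14.1
eef_pos: [561.2, 171.7, 94.6]
ee_rot: [[-0.987, -0.003, -0.163], [0.163, -0.001, -0.987], [0.003, -1.0, 0.001]]
force: [0.3, 0.2, -1.4]
finger_gap: 0.565
```

```bash
python3 look.py 10 "dict(top=(170,290,130,240),scene=(210,290,140,220))"
```

```text
14.2 [561.23195789 171.67281835  94.73513813] [ 15.9  31.  102.9  -0.   46.3 115.3] [ 0.67348207 -0.22454716 -2.4777066 ]
[[-9.865e-01 -2.600e-03 -1.635e-01]
 [ 1.635e-01 -8.000e-04 -9.865e-01]
 [ 2.400e-03 -1.000e+00  1.200e-03]]
```

View pics/scene10.png

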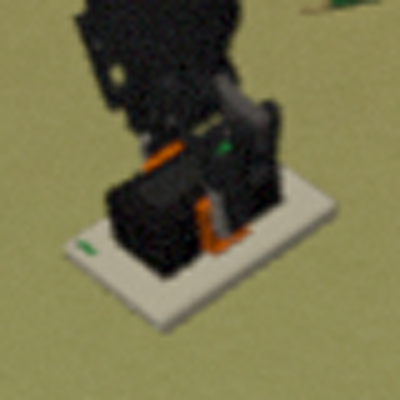

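jog_arm(plan=[{"linear": [0,0,-0.001],"twist": [0,0,0],"claw": 0.55},{"linear": [0,0,-0.001],"twist": [0,0,0],"claw": 0.55},{"linear": [0,0,-0.001],"twist": [0,0,0],"claw": 0.55},{"linear": [0,0,0],"twist": [0,0,0],"claw": 0.55},{"linear": [0,0,0],"twist": [0,0,0],"claw": 0.55},{"linear": [0,0,0],"twist": [0,0,0],"claw": 0.55},{"linear": [0,0,0],"twist": [0,0,0],"claw": 0.55},{"linear": [0,0,0],"twist": [0,0,0],"claw": 0.55}])

```text
clock: 14.87
eef_pos: [561.4, 171.7, 94.1]
ee_rot: [[-0.987, -0.001, -0.164], [0.164, -0.0, -0.987], [0.001, -1.0, 0.001]]
force: [-4.3, -1.4, 14.2]
finger_gap: 0.564
```

jog_arm(plan=[{"linear": [0,0,0.0012],"twist": [0,0,0],"claw": 0.5},{"linear": [0,0,0],"twist": [0,0,0],"claw": 0.42},{"linear": [0,0,0],"twist": [0,0,0],"claw": 0.36},{"linear": [0,0,0],"twist": [0,0,0],"claw": 0.3},{"linear": [0,0,0],"twist": [0,0,0],"claw": 0.2},{"linear": [0,0,0],"twist": [0,0,0],"claw": 0.1},{"linear": [0,0,0],"twist": [0,0,0],"claw": 0},{"linear": [0,0,0],"twist": [0,0,0],"claw": 0}])

```text
clock: 15.53
eef_pos: [561.8, 171.9, 93.1]
ee_rot: [[-0.987, -0.001, -0.164], [0.164, -0.0, -0.987], [0.001, -1.0, 0.0]]
force: [0.0, 0.2, -0.0]
finger_gap: 0.997
```

jog_arm(plan=[{"linear": [0,0,0],"twist": [0,0,0],"claw": 0},{"linear": [0,0,0],"twist": [0,0,0],"claw": 0},{"linear": [0,0,0.002],"twist": [0,0,0],"claw": 0},{"linear": [0,0,0.004],"twist": [0,0,0],"claw": 0},{"linear": [0,0,0.008],"twist": [0,0,0],"claw": 0},{"linear": [0,0,0.015],"twist": [0,0,0],"claw": 0},{"linear": [0,0,0.02],"twist": [0,0,0],"claw": 0},{"linear": [0,0,0.03],"twist": [0,0,0],"claw": 0}])

```text
clock: 16.2
eef_pos: [560.6, 171.6, 171.7]
ee_rot: [[-0.987, -0.005, -0.164], [0.164, -0.001, -0.987], [0.005, -1.0, 0.002]]
force: [0.1, 0.8, -0.4]
finger_gap: 0.998
```

```bash
python3 look.py 11 "dict(top=(170,290,130,240),scene=(210,290,140,220))"
```

```text
16.3 [564.28742013 172.64848955 177.67583873] [ 15.9  25.4  98.1   0.   55.9 115.3] [-0.31596855  0.09291459  0.20963609]
[[-0.9865  0.0091 -0.1636]
 [ 0.1636  0.0027 -0.9865]
 [-0.0085 -1.     -0.0042]]
```

View pics/scene11.png

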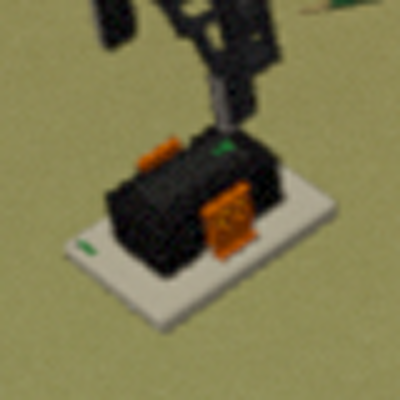

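Released cleanly: the cover sits on the plate with both tabs out. I'll raise the arm clear and take both pictures to check how it is seated.

jog_arm(plan=[{"linear": [-0.02,0,0.03],"twist": [0,0,0],"claw": 0},{"linear": [-0.03,0.02,0.03],"twist": [0,0,0],"claw": 0},{"linear": [-0.025,0.03,0.02],"twist": [0,0,0],"claw": 0},{"linear": [-0.025,0.03,0.01],"twist": [0,0,0],"claw": 0},{"linear": [-0.02,0.03,0],"twist": [0,0,0],"claw": 0},{"linear": [-0.02,0.03,0],"twist": [0,0,0],"claw": 0},{"linear": [-0.01,0.03,0],"twist": [0,0,0],"claw": 0},{"linear": [0,0.03,0],"twist": [0,0,0],"claw": 0}])

```text
clock: 16.97
eef_pos: [413.7, 369.1, 258.6]
ee_rot: [[-0.987, -0.002, -0.162], [0.162, -0.0, -0.987], [0.002, -1.0, 0.001]]
force: [0.9, -0.2, -0.2]
finger_gap: 1.004
```

```bash
python3 look.py 12 "dict(top=(170,290,130,240),scene=(210,290,140,220))"
python3 - <<'E'
from ov3 import *
Rp=rz(np.radians(-9.55));Rt=np.c_[-Rp[:,0],-Rp[:,2],-Rp[:,1]]
ov("12",[558.2,172.1,33],Rt,(0,0,0),(215,285,150,225),"pics/s12o.png",plate=(558.2,172.1,-9.55))
ov("12",[558.2,172.1,33],Rt,(0,0,0),(200,260,165,230),"pics/t12o.png",n="top",k=8,plate=(558.2,172.1,-9.55))
E
```

```text
17.0667 [415.72717103 371.82520888 258.1951225 ] [4.060e+01 1.860e+01 9.610e+01 1.000e-01 6.520e+01 1.397e+02] [ 0.18535426 -1.11926969 -0.24838891]
[[-9.872e-01  3.000e-04 -1.595e-01]
 [ 1.595e-01  2.500e-03 -9.872e-01]
 [ 1.000e-04 -1.000e+00 -2.500e-03]]
```

View pics/s12o.png

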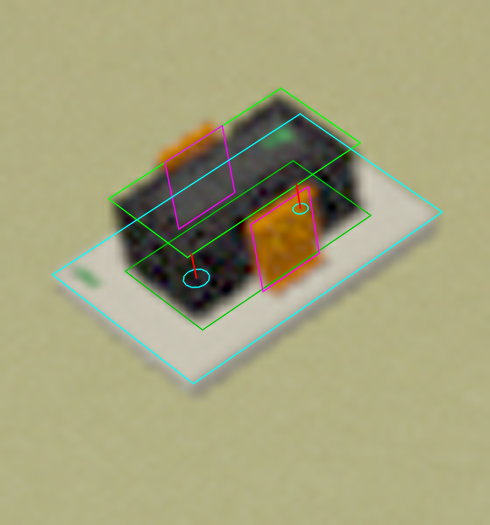

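View pics/t12o.png

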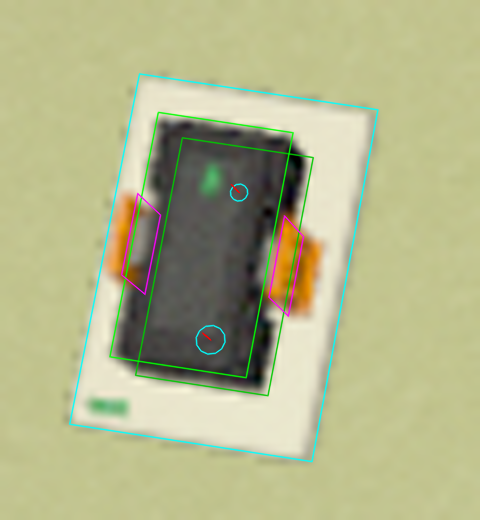

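View pics/top12.png

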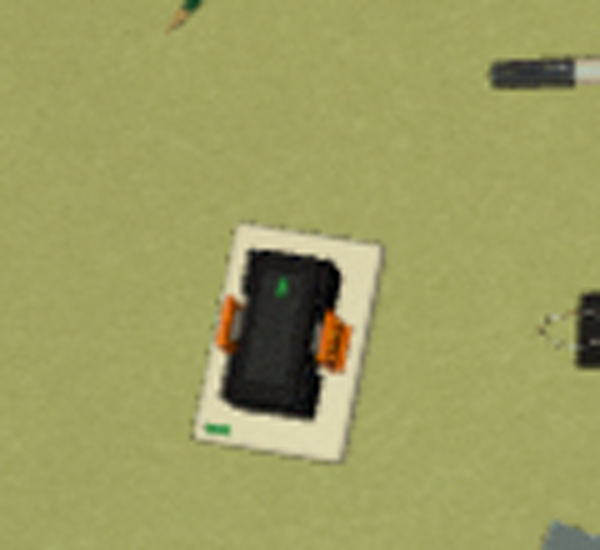

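```bash
python3 - <<'E'
from h import *
a=np.load("pics/top0.npy").astype(int);b=np.load("pics/top12.npy").astype(int)
for n,(x0,x1,y0,y1) in dict(eraser=(270,305,228,255),clip=(272,302,182,210),marker=(262,318,135,152),staple=(415,460,195,228),plate=(204,250,170,226)).items():
    print(n,np.abs(a-b)[y0:y1,x0:x1].max(2).mean().round(1))
s=bot.get_state();print(s["clock"],s["force"])
print(bot.finish_job())
E
```

```text
eraser 4.3
clip 4.3
marker 4.2
staple 4.2
plate 50.5
17.0667 [ 0.18535426 -1.11926969 -0.24838891]
the job is handed in; nothing more can be done
None
```

The black cover is now on the charging plate, and I handed the job in at about 17 s. No verdict was reported.

**What I did:** I squeezed both tabs of the clipped cover, which closed the fingers to about 48 mm, and lifted it off along the deck's normal. I then levelled and turned it over the plate. The last few millimetres were guided by wrist force, shifting until the sideways force was about zero. The cover was then pressed down with about 14 N and released.

**Last checks:**
- **Seating:** At contact the underside came out at about 13.6 mm, against 14 mm for the plate top. The final pictures match the outline of a fully docked cover in both cameras.
- **Direction:** The cover's large-hole end is at the plate's green stripe, and both tabs are sprung out.
- **Loose things:** Comparing top pictures from before and after shows only noise at the eraser, binder clip, marker and staple box.
- **Arm:** It is well clear, with almost no force on the wrist.

**What disagreed:**
- Before docking, the two cameras and the arm's own position differed by 2–4 mm on where the held cover was, mostly sideways. The force-guided insertion resolved this.
- In the first pictures the cover appeared about 4–5 mm further down the slope than my fit of the label maker put it.
- One move call was refused because its rows lacked the "twist" entry; I sent it again complete.

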